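# Lower the marking head onto the round key fob

## Robot

A 7-joint arm with a two-finger parallel gripper is mounted at the origin on the work surface. World frame = base frame: x ahead of the robot, y to its left, z up, the work surface at z = 0. Lengths are in m, angles in rad, forces in N, time in s.
With the tool pointing down it reaches from about 0.4 to 0.85 m from the base axis. Payload 4.5 kg.
Tool frame: the origin (TCP) lies at the very end of the fingers, on their centre line; the grasp point (between the pads) lies 19 mm behind it (r.grip_depth is the z of the grasp point in the tool frame, in m); z points along the fingers, y is the line along which they close (so a half turn about z gives the same grasp; the last joint's range is limited). The gripper opens to 88 mm and grips with 3 to 60 N. Pads are 18 mm wide; open, the fingers measure 123 mm over their backs; the gripper's body (75 mm by 187 mm) begins 45 mm behind the grasp point.
Start: joints at [1.293, 0.689, -0.195, 1.565, 0.157, 0.902, -0.215], TCP at [0.192, -0.595, 0.239] pointing down, gripper open.
Joint ranges: [-3.01, 3.01], [-0.46, 2.08], [-1.47, 1.51], [0.13, 2.56], [-1, 4.14], [0.04, 2.09], [-2.66, 2.66]. Speed limits (rad/s): [2.57, 2.57, 3.14, 3.14, 3.14, 3.14, 3.14].

## Interface

Orientations are given as a unit quaternion [x, y, z, w].
In Python, from plant import r gives the robot as it stands.
- The arm moves only by the tool drive_effector, called after ">>>" in YAML: its name, and indented under it one key for each argument. Schema: {"type":"object","properties":{"moves":{"type":"array","items":{"type":"number"},"minItems":7,"maxItems":70},"force":{"type":"number"},"only":{"type":"string"},"quiet":{"type":"boolean"},"lines":{"type":"string"}},"required":["moves"],"additionalProperties":false}. moves is one flat list of numbers that holds 1 to 10 rows one after another, with no inner brackets; each row has 7 numbers: the opening from 0.0 (shut) to 1.0 (fully open), then dx, dy, dz in m, then a rotation vector rx, ry, rz in rad; each row is the pose to reach, as a shift and turn from the pose commanded when the call began, along the tool's axes at that moment; what a row does not reach only later rows make up. A row lasts 1/10 s, in which the tool goes at most 0.05 m and 0.15 rad, less where a joint would pass 70% of its speed; a pose out of reach is approached as far as the arm can. The fingers move at their own pace and stop on an object; force is the grip in N (left out, the last holds). Time passes only in rows, so rows that do not move let the fingers close. The tool returns the time, the measured TCP pose, the force, the opening and the grip force at its end. only (a regular expression) keeps the lines of the reply that match it, lines (a string "A,B") keeps lines A to B, and quiet returns only ok. Input that does not fit is refused with a message, and nothing moves.
- r.get_state(): the state, without advancing time (a new reading comes with each control period).
- r.snapshot(name): name is "scene" or "top"; returns the picture (420x560x3 uint8, red, green, blue); there is no depth.
- r.camera_params(name): a dict with "fx", "fy", "cx", "cy" (pixels), "rvec" (rotation vector, rad) and "tvec" (3), from world to camera coordinates, as OpenCV has them. Camera axes: x right, y down, z forward; pixel columns grow to the right and rows downward; lengths in m; the calibration is good to about 2 mm. A picture is of the moment at which its call begins. camera_params takes no time and is no camera call.
- r.finish_job(): hands the job in; it is judged then, once.
The state is a dict: "clock": time; "q": joint angles; "qd": joint speeds; "joint_torque": joint torques, N m; "tool_pos": TCP position; "eef_rot": TCP orientation; "contact_force": force on the tool from outside, world axes, zero at the start; "moment": the same for the moment, N m; "opening": opening from 0.0 (shut) to 1.0 (fully open); "finger_force": force on a finger pad.
Only numpy, scipy, OpenCV 4.12 (cv2) and the standard library are available. Lean on these libraries where they do the work, as an engineer would, in place of code of your own. Each camera call takes 0.05 s, during which the arm holds its last target. There are 200 camera calls.

## Task

The round brass key fob is lying in one of the two trays of the fob marker, ready to be marked. Push the lift lever of the head above it fully down to its stop and let go, so that its stylus is lowered to the fob; leave the other head, over the long bar-shaped fob, raised, and leave the round fob lying in its tray.

Things in the scene. Friction and masses are not known exactly. Their poses are not given: they have to be found in the camera images.
- marker: Grey fob marker, fixed, base 170 x 250 x 20 mm. Origin at counter level under the base; z up, +x to its open front (away from the robot), +y to its left station. Stations at y = +65 (left) and -65 mm: a column, a slim head (22 mm wide, x = -62 to 42, top z = 100), stylus, and below it an open tray (88 x 68 x 12, centre x = 30, floor z = 24). Raised lever balls top out at z = 138.
- fob_round: Round brass fob, a disc 56 mm across and 5 mm thick with a small hole near its rim, lying flat in the left or the right tray of the marker; the other tray holds a bar-shaped brass fob, 74 x 24 x 5 mm. Origin at the centre of its underside, z up.
- lever_left (a joint): Lift lever on the outer (left, +y) side of the left head: 8 mm bar, ball end of radius 10, ball centre 60 from the pivot. Pivot at (0, +92, 85) mm in marker frame, axis along y. It points to marker +x, inclined 0.785 - q rad above level: q = 0 raised, 1.05 down at its stop. Starts at 0 to 0.2. Friction holds it; 2 to 3 N at the ball moves it. It lowers that head's stylus to just above the fob.
- lever_right (a joint): Lift lever on the outer (right, -y) side of the right head: 8 mm bar, ball end of radius 10, ball centre 60 from the pivot. Pivot at (0, -92, 85) mm in marker frame, axis along y. It points to marker +x, inclined 0.785 - q rad above level: q = 0 raised, 1.05 down at its stop. Starts at 0 to 0.2. Friction holds it; 2 to 3 N at the ball moves it. It lowers that head's stylus to just above the fob.

How it is judged:
By the outcome, as a careful person would: the job done as asked, in the order asked, and still so for the second after the job is handed in, with the robot touching nothing.
It also fails if it takes over 32 s, if anything falls off the work surface, if the arm or the gripper's body presses on something with over 40 N, if the wrist force passes 120 N, or if a joint passes its speed limit or range.

## Working session

There is one attempt and no reset: what is moved stays moved. The work goes in short steps, Python scripts to look and compute and a tool call to move; the robot and the scene stay as the last step left them, time stands still between calls to the robot, and variables do not carry over. Pictures are saved under pics/ and viewed, at most 10 in all, crops included, and the job is handed in when it is done.

```bash
mkdir -p pics; python3 - <<'E'
from plant import r
import cv2
for n in("scene","top"):
    cv2.imwrite(f"pics/{n}0.png",r.snapshot(n)[:,:,::-1]); print(n,r.camera_params(n))
s=r.get_state();print(s["clock"],s["tool_pos"],s["eef_rot"],s["opening"])
E
```

```text
scene {'fx': 379.4170080269467, 'fy': 379.4170080269467, 'cx': 283.14897380091645, 'cy': 206.1805204182072, 'rvec': array([ 1.2248236 ,  2.06815288, -1.14845071]), 'tvec': array([ 0.21628069, -0.20422042,  1.11636627])}
top {'fx': 476.0207194526742, 'fy': 476.0207194526742, 'cx': 279.24396678956776, 'cy': 208.74106875023008, 'rvec': array([ 2.10563684, -2.14490684,  0.16006617]), 'tvec': array([0.07322148, 0.54237153, 0.72869133])}
0.1 [ 0.1915058  -0.59434729  0.23800324] [ 9.87864900e-01  1.55313436e-01 -1.98890591e-04 -7.97703776e-04] 0.9988304489530436
```

View pics/scene0.png

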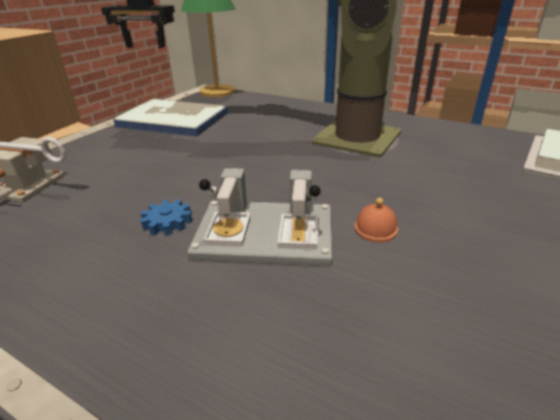

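View pics/top0.png

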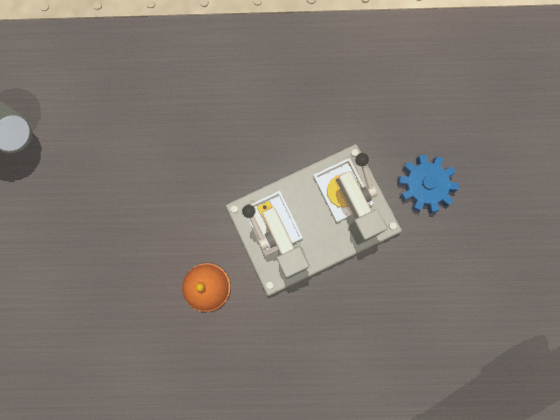

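The scene shows the round fob under the head at (228,200). In the top view it lies under the right head: fob (337,190), ball (362,159). The bar fob is under the left head, ball (249,211). Base corners in the top view are about (227,208), (357,145), (401,233) and (268,296). I'll enlarge the top view.

```bash
python3 - <<'E'
import cv2
a=cv2.imread("pics/top0.png")[135:305,215:415]
cv2.imwrite("pics/c1.png",cv2.resize(a,None,fx=3.5,fy=3.5,interpolation=cv2.INTER_CUBIC))
E
cat > h.py <<'E'
from plant import r
import numpy as np,cv2
from scipy.optimize import least_squares
def proj(n,P):
    c=r.camera_params(n);K=np.array([[c["fx"],0,c["cx"]],[0,c["fy"],c["cy"]],[0,0,1]])
    return cv2.projectPoints(np.asarray(P,float),c["rvec"],c["tvec"],K,None)[0].reshape(-1,2)
def W(p,P):
    P=np.asarray(P,float);c,s=np.cos(p[2]),np.sin(p[2])
    return np.c_[p[0]+c*P[:,0]-s*P[:,1],p[1]+s*P[:,0]+c*P[:,1],P[:,2]]
def ball(q,s): a=.785-q; return [.06*np.cos(a),s*.092,.085+.06*np.sin(a)]
E
python3 - <<'E'
from h import *
px=np.array([[227,208],[357,145],[401,233],[268,296],[249,211],[362,159]],float)
def M(v): return [[.085,.125,.02],[.085,-.125,.02],[-.085,-.125,.02],[-.085,.125,.02],ball(v[3],1),ball(v[4],-1)]
f=lambda v:(proj("top",W(v,M(v)))-px).ravel()
s=least_squares(f,[.5,0,.4,.1,.1]);print(s.x,s.fun.round(1))
print(proj("scene",W(s.x,M(s.x))).round())
E
```

```text
[ 0.52886462  0.00657287  0.42573862 -0.07479113 -0.10365476] [-2.2 -2.   0.2 -0.8  2.6  0.  -0.5  2.5 -0.6  0.3  0.4 -0.4]
[[331. 255.]
 [185. 249.]
 [210. 198.]
 [329. 202.]
 [314. 183.]
 [203. 179.]]
```

View pics/c1.png

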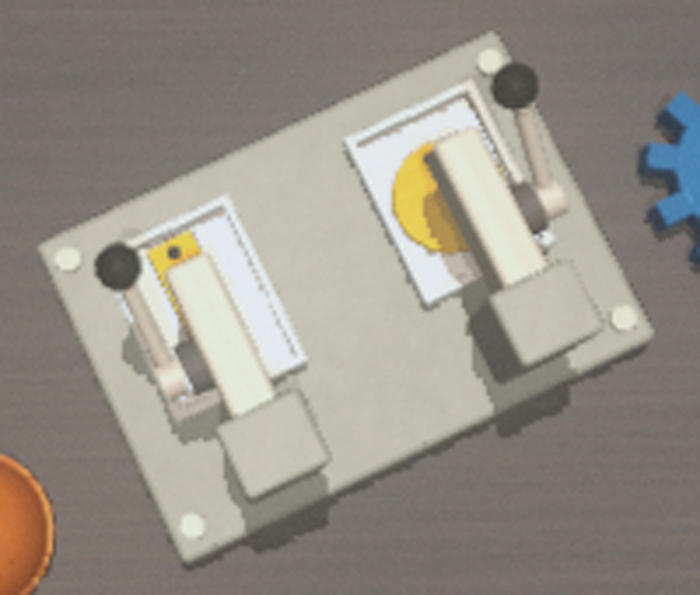

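```bash
python3 - <<'E'
from h import *
t=np.array([[225.9,205.6],[355.9,143.9],[401.6,231.6],[268.4,296.7],[248.7,211],[362.1,159.6]])
sc=np.array([[331,260],[194,258],[210,202],[332,205],[315,190],[204,184]],float)
def M(v): return [[.085,.125,.02],[.085,-.125,.02],[-.085,-.125,.02],[-.085,.125,.02],ball(v[3],1),ball(v[4],-1)]
ft=lambda v:(proj("top",W(v,M(v)))-t).ravel()
fs=lambda v:(proj("scene",W(v,M(v)))-sc).ravel()
for f in(ft,fs,lambda v:np.r_[ft(v),fs(v)]):
  s=least_squares(f,[.5,0,.4,.1,.1],bounds=([0,-1,-2,0,0],[1,1,2,.2,.2]),loss="soft_l1");print(s.x.round(4),s.fun.round(1))
for n in("top","scene"):
  c=r.camera_params(n);R=cv2.Rodrigues(c["rvec"])[0];print(-R.T@c["tvec"],R[2])
a=cv2.imread("pics/scene0.png")[150:280,175:350]
cv2.imwrite("pics/c2.png",cv2.resize(a,None,fx=4.5,fy=4.5,interpolation=cv2.INTER_CUBIC))
E
```

```text
[0.5292 0.0056 0.4294 0.     0.    ] [-0.6  0.5  1.5 -0.1  2.6  0.8 -0.   1.7 -0.4 -1.4 -1.1 -3.4]
[0.5386 0.0158 0.4274 0.0027 0.    ] [ 3.1  0.  -8.3 -4.1  0.2 -0.8 -0.4 -0.2  1.2  0.  -1.   2.9]
[0.5298 0.0083 0.4275 0.0697 0.    ] [-2.1  0.   0.1 -0.3  1.   0.7 -1.8  1.3 -2.8 -3.3 -2.8 -3.6  1.  -4.4
 -8.1 -8.3  0.1 -3.6 -2.  -3.1 -0.8 -1.1 -1.1 -0.5]
[0.41372551 0.05051899 0.81043096] [ 0.16760035  0.01634522 -0.98571951]
[1.01915472 0.33191298 0.4311779 ] [-0.73116666 -0.42056086 -0.53714419]
```

View pics/c2.png

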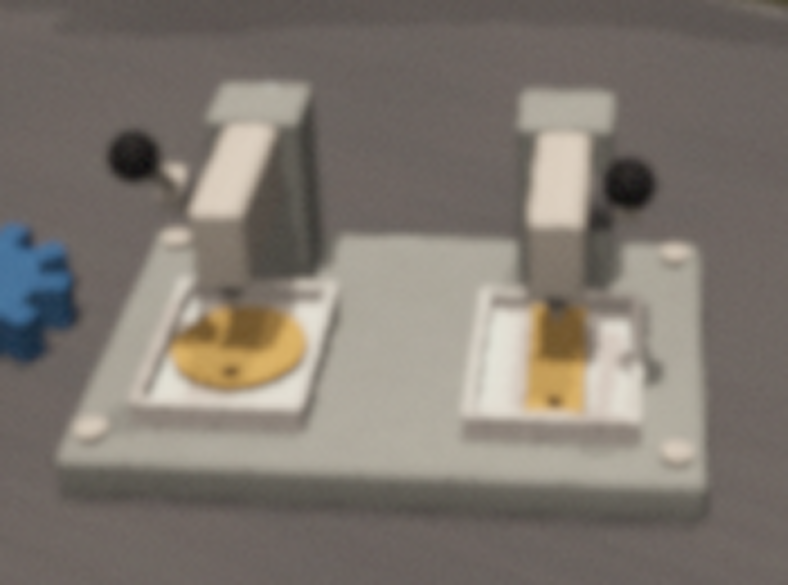

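```bash
python3 - <<'E'
from h import *
t=np.array([[225.9,205.6],[355.9,143.9],[401.6,231.6],[268.4,296.7],[248.7,211],[362.1,159.6]])-.4
sc=np.array([[331.2,257.8],[188.8,253.3],[208.3,203.3],[329.9,204.4],[314.8,190.9],[204.6,184.7]])-.4
def M(v): return [[.085,.125,.02],[.085,-.125,.02],[-.085,-.125,.02],[-.085,.125,.02],ball(v[3],1),ball(v[4],-1)]
ft=lambda v:(proj("top",W(v,M(v)))-t).ravel()
fs=lambda v:(proj("scene",W(v,M(v)))-sc).ravel()
for f in(ft,fs,lambda v:np.r_[ft(v),fs(v)]):
  s=least_squares(f,[.5,0,.4,.1,.1]);print(s.x.round(4),s.fun.round(1))
p=s.x
# direct triangulation
for i in range(6):
  z=least_squares(lambda X:np.r_[proj("top",[X])[0]-t[i],proj("scene",[X])[0]-sc[i]],[.5,0,.05]);print(z.x.round(4),z.fun.round(1),W(p,M(p))[i].round(4))
E
```

```text
[ 0.5311  0.0079  0.4305 -0.1055 -0.1751] [-1.5 -0.1  0.5 -0.7  1.6  0.  -1.   1.1 -0.5  0.2  0.8 -0.7]
[ 0.5359  0.0119  0.447   0.0675 -0.058 ] [ 2.8  0.  -2.8  0.4  0.7 -2.1  0.1 -0.9  0.8  0.  -1.5 -0.1]
[ 0.5308  0.0081  0.436   0.0579 -0.0685] [-1.7  0.6 -0.1 -0.8  1.5 -0.2 -0.6  1.5 -2.2 -2.7 -1.6 -3.   1.3 -1.9
 -2.8 -2.5  1.3 -4.1 -0.2 -2.2 -0.3 -2.  -1.4 -2.7]
[0.5565 0.1553 0.0161] [-0.3  0.1 -0.3  0. ] [0.555  0.1573 0.02  ]
[ 0.6595 -0.0683  0.0145] [-1.1  0.8 -1.4 -0.3] [ 0.6606 -0.0693  0.02  ]
[ 0.5082 -0.1421  0.0102] [ 0.7 -0.5  1.1  0.2] [ 0.5065 -0.1411  0.02  ]
[0.403  0.0855 0.0158] [-0.5  0.2 -0.7 -0. ] [0.4009 0.0855 0.02  ]
[0.5291 0.1084 0.1189] [-0.5  0.2 -0.6 -0. ] [0.5326 0.1104 0.1249]
[ 0.6022 -0.061   0.1232] [-0.5  0.4 -0.7 -0.1] [ 0.6054 -0.0586  0.1302]
```

```bash
cat >> h.py <<'E'
def togo(xyz,yaw):
    from scipy.spatial.transform import Rotation as R
    s=r.get_state();T=R.from_quat(s["eef_rot"])
    x=[np.cos(yaw),np.sin(yaw),0];z=[0,0,-1.];G=R.from_matrix(np.c_[x,np.cross(z,x),z])
    print(s["clock"],s["tool_pos"].round(4),s["contact_force"].round(1),s["q"].round(2),"shift",T.inv().apply(np.array(xyz)-s["tool_pos"]).round(4),"rot",(T.inv()*G).as_rotvec().round(3))
E
python3 -c "
from h import *
togo([.621,-.055,.2],2.0)"
```

```text
0.1 [ 0.1915 -0.5943  0.238 ] [0.2 0.  0.7] [ 1.29  0.69 -0.19  1.57  0.16  0.9  -0.22] shift [ 0.5743 -0.3815  0.0385] rot [-1.000e-03 -1.000e-03 -1.688e+00]
```

>>> drive_effector:
  moves: [0, 0.574, -0.381, 0, 0, 0, -1.69, 0, 0.574, -0.381, 0, 0, 0, -1.69, 0, 0.574, -0.381, 0, 0, 0, -1.69, 0, 0.574, -0.381, 0, 0, 0, -1.69, 0, 0.574, -0.381, 0, 0, 0, -1.69, 0, 0.574, -0.381, 0, 0, 0, -1.69, 0, 0.574, -0.381, 0, 0, 0, -1.69, 0, 0.574, -0.381, 0, 0, 0, -1.69, 0, 0.574, -0.381, 0, 0, 0, -1.69, 0, 0.574, -0.381, 0, 0, 0, -1.69]
  force: 20

```text
clock: 1.1
tool_pos: [0.5041, -0.2023, 0.2386]
eef_rot: [0.615, 0.789, -0.0, -0.0]
contact_force: [1.0, 0.2, -0.4]
opening: 0.116
finger_force: 0.0
```

```bash
python3 -c "
from h import *
togo([.621,-.055,.2],2.0)"
```

```text
1.1 [ 0.5041 -0.2023  0.2386] [ 1.   0.2 -0.4] [ 0.65  0.63 -0.59  1.8   0.45  0.85  0.09] shift [0.1143 0.1494 0.0385] rot [-0.001  0.    -0.182]
```

>>> drive_effector:
  moves: [0, 0.114, 0.149, 0.038, 0, 0, -0.18, 0, 0.114, 0.149, 0.038, 0, 0, -0.18, 0, 0.114, 0.149, 0.038, 0, 0, -0.18, 0, 0.114, 0.149, 0.038, 0, 0, -0.18, 0, 0.114, 0.149, 0.038, 0, 0, -0.18, 0, 0.114, 0.149, 0.038, 0, 0, -0.18, 0, 0.114, 0.149, 0.038, 0, 0, -0.18]

```text
clock: 1.8
tool_pos: [0.6201, -0.0595, 0.2004]
eef_rot: [0.544, 0.839, -0.001, -0.0]
contact_force: [-0.2, 0.1, -0.3]
opening: 0.002
finger_force: 0.0
```

```bash
python3 - <<'E'
from h import *
togo([.621,-.055,.15],2.0)
a=r.snapshot("top")[:,:,::-1][130:310,215:475];b=r.snapshot("scene")[:,:,::-1][100:280,150:410]
cv2.imwrite("pics/d.png",cv2.resize(np.vstack([b]),None,fx=3,fy=3)); cv2.imwrite("pics/e.png",cv2.resize(a,None,fx=3,fy=3))
E
```

```text
1.8 [ 0.6201 -0.0595  0.2004] [-0.2  0.1 -0.3] [ 0.33  0.78 -0.58  1.6   0.51  0.92 -0.01] shift [0.0038 0.0027 0.0504] rot [-0.002  0.001 -0.01 ]
```

View pics/d.png

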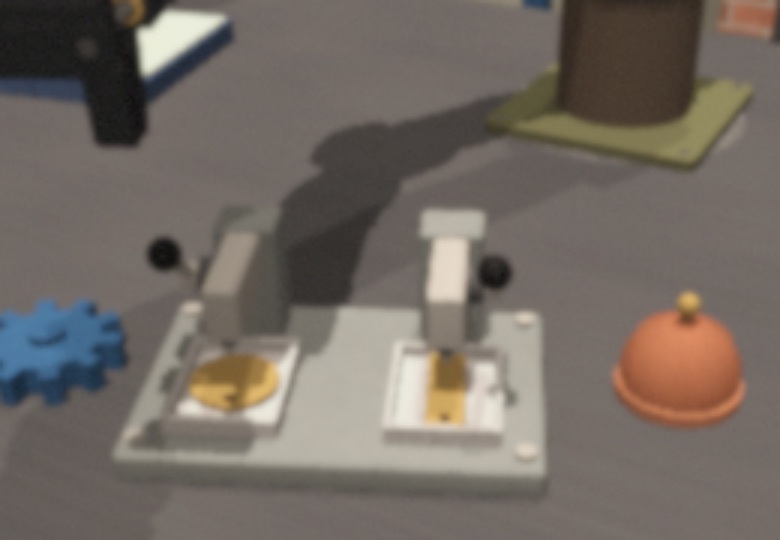

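The scene crop shows the closed fingertips at about (118,142), up and left of the ball at (164,254). That is full-picture (189,147) against (205,185).

```bash
python3 - <<'E'
from h import *
s=r.get_state()
print(proj("scene",[s["tool_pos"]]), proj("scene",W([.531,.008,.43],[ball(0,-1),ball(.1,-1)])),proj("top",[s["tool_pos"],[.605,-.059,.127]]))
E
```

```text
[[189.8978131  145.09578014]] [[202.35521011 183.87140146]
 [202.07773055 187.41385982]] [[368.34471637 130.77570098]
 [360.08514605 157.0786138 ]]
```

>>> drive_effector:
  moves: [0, 0.004, 0.003, 0.045, 0, 0, 0, 0, 0.004, 0.003, 0.045, 0, 0, 0, 0, 0.004, 0.003, 0.045, 0, 0, 0]

```text
clock: 2.2
tool_pos: [0.6212, -0.0538, 0.1558]
eef_rot: [0.544, 0.839, -0.001, -0.001]
contact_force: [-0.3, 0.2, 1.0]
opening: 0.007
finger_force: 0.0
```

```bash
python3 - <<'E'
from h import *
togo([.621,-.055,.076],2.0)
b=r.snapshot("scene")[:,:,::-1][130:230,150:290]
cv2.imwrite("pics/f.png",cv2.resize(b,None,fx=5,fy=5,interpolation=cv2.INTER_CUBIC))
E
```

```text
2.2 [ 0.6212 -0.0538  0.1558] [-0.3  0.2  1. ] [ 0.31  0.84 -0.55  1.63  0.55  0.83 -0.05] shift [-0.001  -0.0005  0.0798] rot [-0.002 -0.    -0.009]
```

View pics/f.png

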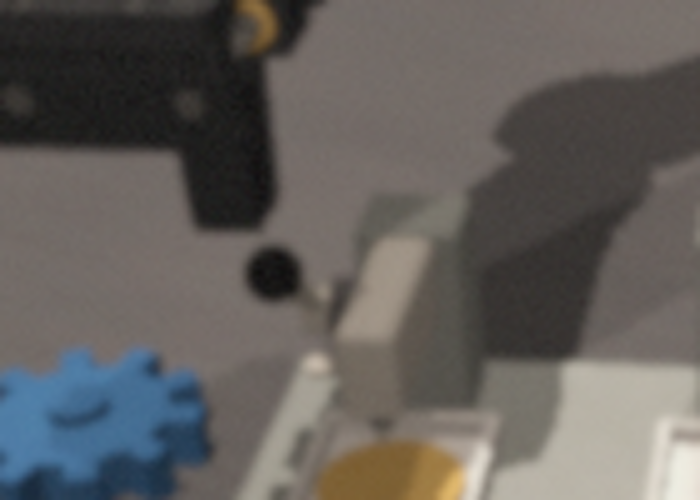

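View pics/e.png

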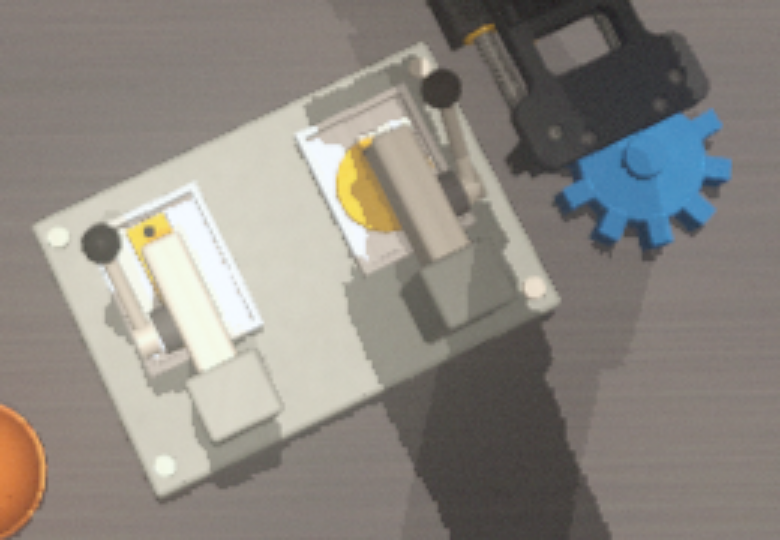

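The fingertip at (235,215) hangs just above and behind the ball at (273,272), and the top view shows the gripper body clear of the head. Now I lower onto the ball.

>>> drive_effector:
  moves: [0, -0.001, 0.003, 0.02, 0, 0, 0, 0, -0.001, 0.003, 0.035, 0, 0, 0, 0, -0.001, 0.003, 0.05, 0, 0, 0, 0, -0.001, 0.003, 0.06, 0, 0, 0, 0, -0.001, 0.003, 0.068, 0, 0, 0, 0, -0.001, 0.003, 0.073, 0, 0, 0, 0, -0.001, 0.003, 0.073, 0, 0, 0]

```text
clock: 2.95
tool_pos: [0.6331, -0.0489, 0.0856]
eef_rot: [0.543, 0.84, 0.007, 0.005]
contact_force: [13.0, 4.8, 5.1]
opening: 0.002
finger_force: 6.7
```

```bash
python3 - <<'E'
from h import *
togo([.618,-.056,.076],2.0)
b=r.snapshot("scene")[:,:,::-1][130:250,150:310]
cv2.imwrite("pics/g.png",cv2.resize(b,None,fx=5,fy=5,interpolation=cv2.INTER_CUBIC))
E
```

```text
2.95 [ 0.6331 -0.0489  0.0856] [13.   4.8  5.1] [ 0.27  0.93 -0.49  1.65  0.62  0.7  -0.11] shift [-0.0003 -0.0169  0.0093] rot [ 0.018  0.002 -0.007]
```

View pics/g.png

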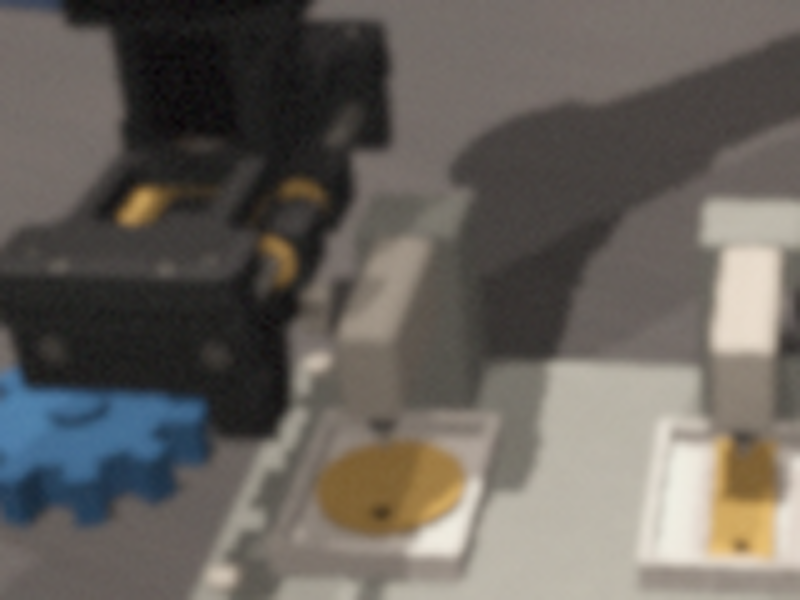

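The fingers have been pushed about 16 mm forward with a 14 N forward force. They slid in front of the ball instead of staying on top of it. I'll back off forward and up, then look at the lever.

>>> drive_effector:
  moves: [0, 0, 0.025, 0, 0, 0, 0, 0, 0, 0.025, 0, 0, 0, 0, 0, 0, 0.025, -0.04, 0, 0, 0, 0, 0, 0.025, -0.08, 0, 0, 0, 0, 0.06, 0.025, -0.08, 0, 0, 0, 0, 0.06, 0.025, -0.08, 0, 0, 0]

```text
clock: 3.6
tool_pos: [0.6205, 0.0179, 0.1638]
eef_rot: [0.541, 0.841, 0.001, -0.002]
contact_force: [0.7, 1.1, 0.4]
opening: 0.002
finger_force: 0.0
```

```bash
python3 - <<'E'
from h import *
togo([.618,-.056,.076],2.0)
b=r.snapshot("scene")[:,:,::-1][130:230,150:290]
a=r.snapshot("top")[:,:,::-1][130:230,310:450]
cv2.imwrite("pics/i.png",cv2.resize(np.vstack([b,a]),None,fx=3,fy=3,interpolation=cv2.INTER_CUBIC))
E
```

```text
3.6 [0.6205 0.0179 0.1638] [0.7 1.1 0.4] [ 0.2   0.82 -0.55  1.64  0.54  0.84 -0.15] shift [-0.0666 -0.0329  0.0875] rot [ 0.    -0.004 -0.002]
```

View pics/i.png

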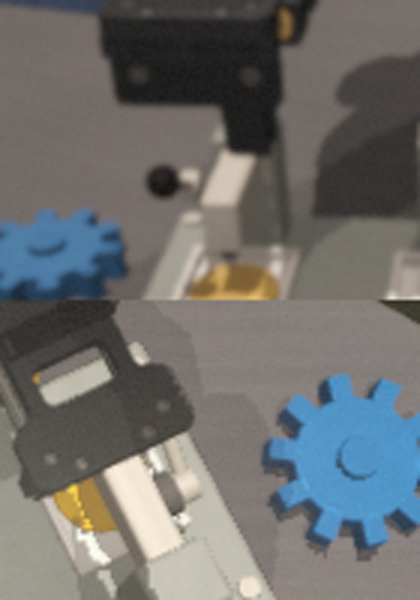

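The lever is only slightly down, with the ball at (163,181) in the scene crop, or (204,190) in the full picture. I'll raise the tool and locate the ball by code in both views.

>>> drive_effector:
  moves: [0, -0.02, 0.04, -0.04, 0, 0, 0, 0, -0.067, 0.05, -0.08, 0, 0, 0, 0, -0.067, 0.05, -0.08, 0, 0, 0, 0, -0.067, 0.05, -0.08, 0, 0, 0]

```text
clock: 4.1
tool_pos: [0.6984, -0.0334, 0.2434]
eef_rot: [0.547, 0.837, -0.001, 0.002]
contact_force: [0.6, -0.2, 0.5]
opening: 0.007
finger_force: 0.0
```

```bash
cat >> h.py <<'E'
def blob(n,u,v,w=11):
    g=cv2.cvtColor(r.snapshot(n),cv2.COLOR_RGB2GRAY)
    u,v=int(u),int(v);c=g[v-w:v+w+1,u-w:u+w+1]
    m=(c<50).astype(np.uint8);k,l,st,ce=cv2.connectedComponentsWithStats(m)
    return [(st[i].tolist(),(ce[i]+[u-w,v-w]).round(1).tolist()) for i in range(1,k) if st[i,4]>8],c
E
python3 - <<'E'
from h import *
togo([.618,-.056,.076],2.0)
b1,c1=blob("scene",204,190);b2,c2=blob("top",362,156)
print(b1,b2)
s=np.array(b1[0][1]);t=np.array(b2[0][1])
for o in([0,0],[-.6,2]):
  z=least_squares(lambda X:np.r_[proj("top",[X])[0]-t,proj("scene",[X])[0]+o-s],[.6,0,.1]);print(z.x.round(4),z.fun.round(1))
for q in(.1,.2,.3):print(q,proj("top",W([.531,.008,.43],[ball(q,-1)])),proj("scene",W([.531,.008,.43],[ball(q,-1)])))
E
```

```text
4.1 [ 0.6984 -0.0334  0.2434] [ 0.6 -0.2  0.5] [ 0.25  0.84 -0.58  1.3   0.47  1.14  0.04] shift [ 0.0124 -0.0829  0.1672] rot [ 0.001  0.004 -0.015]
[([7, 7, 10, 10, 76], [204.2, 190.2])] []Traceback (most recent call last):
  File "<stdin>", line 5, in <module>
IndexError: list index out of range
```

```bash

python3 - <<'E'
from h import *
b,c=blob("top",362,156,22); print(b); print(c[::3,::2])
E
```

```text
[]
[[114 112 111 111 109 112 111 111 109 111 112 111 109 109 108 110 108 108
  108 107 107 107 108]
 [112 110 109 110 110 111 108 112 109 110 112 110 108 107 107 107 107 109
  109 106 108 107 107]
 [122 121 114 109 109 109 109 114 111 107 108 109 108 109 108 105 107 106
  108 108 105 105 105]
 [ 88 123 111 112 111 111 113 115 111 113 113 113 108 112 114 110 111 109
  111 108 108 108 107]
 [ 87  97 113 113 110 100 167 174 172 106 113 114 109 111 112 109 110 108
  110 108 108 110 112]
 [ 86  82 106 106 108 109 123 174 199 166 112 113 108 111 110 109 109 109
  108 107 109 110 110]
 [131 134 127 109 112 113 133 128  86  53  52  62 104 112 112 111 106 110
  109 110 110 107 106]
 [134 132 132 110 108 108  99  54  52  53  54  55  52 100 108 109 106 109
  109 106 106 106 106]
 [135 135 127 113 139 124  99  55  51  55  53  55  46  96 111 111 110 109
  109 110 110 110 107]
 [141 174 180 135 121 148 109  68  55  53  50  53  76 100 114 112 112 108
  110 111 111 110 109]
 [157 161 181 188 149 122 143 111 105  96 107 125 148 159 111 112 113 112
  109 111 109 109 110]
 [186 186 188 185 185 141 140 138 111 114 105 126 135 175 151 115 112 110
  112 110 109 110 112]
 [186 187 187 187 187 157 125 153 125 112 107 116 131 147 174 152 112 112
  109 111 108 108 110]
 [158 150 146 158 165 167 147 125 151 111 109 104 124 134 166 174 123 112
  112 107 111 112 111]
 [150 169 170 168 167 169 163 138 124 147 107 109 114 133 139 177 168  99
  109 109 112 108 110]]
```

```bash
sed -i 's/c<50/c<72/' h.py
python3 - <<'E'
from h import *
b1,_=blob("scene",204,190);b2,_=blob("top",361,157,9)
print(b1,b2)
s=np.array(b1[0][1]);t=np.array(b2[0][1])
for o in([0,0],[-.6,2]):
  z=least_squares(lambda X:np.r_[proj("top",[X])[0]-t,proj("scene",[X])[0]+o-s],[.6,0,.1]);print(z.x.round(4),z.fun.round(1))
for q in(0,.1,.2,.3):print(q,W([.531,.008,.43],[ball(q,-1)]).round(4),proj("top",W([.531,.008,.43],[ball(q,-1)])),proj("scene",W([.531,.008,.43],[ball(q,-1)])))
E
```

```text
[([6, 6, 12, 11, 101], [204.2, 190.2])] [([1, 3, 13, 13, 124], [359.0, 157.4])]
[ 0.6072 -0.0584  0.1151] [-0.6  0.4 -0.8 -0.1]
[ 0.6061 -0.0577  0.1186] [-0.7  0.5 -0.9 -0.2]
0 [[ 0.6079 -0.0579  0.1274]] [[359.31210699 155.10054549]] [[202.35521011 183.87140146]]
0.1 [[ 0.6116 -0.0563  0.123 ]] [[357.63617345 153.58355609]] [[202.07773055 187.41385982]]
0.2 [[ 0.6148 -0.0548  0.1181]] [[356.09016999 152.42859457]] [[201.90318784 191.02475374]]
0.3 [[ 0.6176 -0.0535  0.113 ]] [[354.68825442 151.64037744]] [[201.83401748 194.65783614]]
```

```bash
python3 -c "
from h import *
togo([.608,-.060,.16],2.0)"
```

```text
4.35 [ 0.6946 -0.0273  0.241 ] [ 0.2  0.2 -1.5] [ 0.25  0.84 -0.59  1.3   0.47  1.14  0.04] shift [ 0.0056 -0.0921  0.0813] rot [-0.004 -0.002 -0.006]
```

>>> drive_effector:
  moves: [0, 0.006, -0.045, 0, 0, 0, 0, 0, 0.006, -0.092, 0.02, 0, 0, 0, 0, 0.006, -0.092, 0.05, 0, 0, 0, 0, 0.006, -0.092, 0.081, 0, 0, 0, 0, 0.006, -0.092, 0.081, 0, 0, 0, 0, 0.006, -0.092, 0.081, 0, 0, 0]

```text
clock: 4.95
tool_pos: [0.6096, -0.0594, 0.1616]
eef_rot: [0.543, 0.84, -0.0, -0.001]
contact_force: [0.4, -0.1, -0.2]
opening: 0.007
finger_force: 0.0
```

```bash
python3 -c "
from h import *
togo([.608,-.060,.13],2.0)
togo([.614,-.057,.076],2.0)"
```

```text
4.95 [ 0.6096 -0.0594  0.1616] [ 0.4 -0.1 -0.2] [ 0.33  0.82 -0.55  1.66  0.55  0.82 -0.05] shift [ 0.0001 -0.0017  0.0316] rot [-0.001 -0.001 -0.007]
4.95 [ 0.6096 -0.0594  0.1616] [ 0.4 -0.1 -0.2] [ 0.33  0.82 -0.55  1.66  0.55  0.82 -0.05] shift [0.0003 0.0051 0.0856] rot [-0.001 -0.001 -0.007]
```

Descend halfway first and check the sideways force and drift.

>>> drive_effector:
  moves: [0, 0, -0.002, 0.02, 0, 0, 0, 0, 0, -0.001, 0.032, 0, 0, 0, 0, 0, 0.001, 0.04, 0, 0, 0, 0, 0, 0.003, 0.047, 0, 0, 0, 0, 0, 0.004, 0.053, 0, 0, 0, 0, 0, 0.004, 0.053, 0, 0, 0]

```text
clock: 5.55
tool_pos: [0.6139, -0.0583, 0.1084]
eef_rot: [0.544, 0.839, -0.0, -0.0]
contact_force: [0.5, 0.7, 2.2]
opening: 0.005
finger_force: 0.8
```

```bash
python3 -c "
from h import *
togo([.614,-.057,.076],2.0)
print(blob('scene',204,198,14)[0])"
```

```text
5.55 [ 0.6139 -0.0583  0.1084] [0.5 0.7 2.2] [ 0.3   0.89 -0.51  1.68  0.6   0.73 -0.09] shift [0.0012 0.0006 0.0324] rot [-0.    -0.    -0.008]
[([0, 0, 20, 24, 339], [200.9, 193.6]), ([26, 2, 3, 8, 13], [217.1, 189.5])]
```

>>> drive_effector:
  moves: [0, 0, 0.001, 0.008, 0, 0, 0, 0, 0, 0.001, 0.016, 0, 0, 0, 0, 0, 0.001, 0.023, 0, 0, 0, 0, 0, 0, 0.029, 0, 0, 0, 0, 0, 0, 0.032, 0, 0, 0, 0, 0, 0, 0.032, 0, 0, 0]

```text
clock: 6.2
tool_pos: [0.6135, -0.0589, 0.0783]
eef_rot: [0.544, 0.839, -0.001, 0.0]
contact_force: [-2.8, -0.8, 17.5]
opening: 0.004
finger_force: 8.6
```

```bash
python3 -c "
from h import *
togo([.614,-.057,.076],2.0)"
```

```text
6.2 [ 0.6135 -0.0589  0.0783] [-2.8 -0.8 17.5] [ 0.28  0.93 -0.48  1.7   0.64  0.67 -0.12] shift [0.0015 0.0013 0.0023] rot [-0.001  0.001 -0.008]
```

It's at the stop: the force rose to 17.5 N at z = 0.078, where 0.079 was expected. I'll retreat and check.

>>> drive_effector:
  moves: [0, 0, 0, -0.01, 0, 0, 0, 0, 0, 0, -0.04, 0, 0, 0, 0, 0, 0, -0.09, 0, 0, 0, 0, 0, 0.05, -0.13, 0, 0, 0, 0, 0, 0.1, -0.16, 0, 0, 0, 0, 0, 0.1, -0.16, 0, 0, 0, 0, 0, 0.1, -0.16, 0, 0, 0]

```text
clock: 6.9
tool_pos: [0.7067, -0.0158, 0.2377]
eef_rot: [0.543, 0.84, 0.001, 0.001]
contact_force: [-0.1, 0.3, -1.2]
opening: 0.004
finger_force: 0.0
```

```bash
python3 - <<'E'
from h import *
print(blob("scene",204,215,16)[0],blob("top",355,155,14)[0])
for q in(.9,1.05):print(q,proj("top",W([.531,.008,.43],[ball(q,-1)])),proj("scene",W([.531,.008,.43],[ball(q,-1)])))
b=r.snapshot("scene")[:,:,::-1][150:270,170:350]
a=r.snapshot("top")[:,:,::-1][130:310,215:415]
a=cv2.resize(a,None,fx=.9,fy=.9)
cv2.imwrite("pics/j.png",cv2.resize(np.vstack([b,a]),None,fx=2.1,fy=2.1,interpolation=cv2.INTER_CUBIC))
E
```

```text
[([13, 12, 11, 10, 88], [206.1, 215.8]), ([0, 14, 5, 10, 33], [189.5, 218.1])] [([6, 15, 12, 12, 96], [352.4, 161.3])]
0.9 [[349.80379131 154.34137514]] [[203.56283983 214.40285234]]
1.05 [[349.58892034 156.80197752]] [[204.49336702 218.16235561]]
```

View pics/j.png

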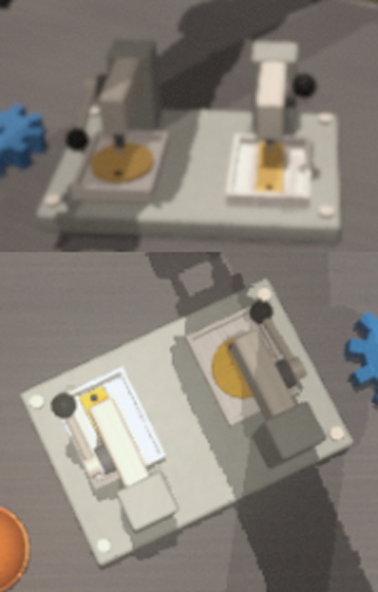

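The right lever is down with its stylus over the round fob, which is still in its tray. The ball is at (206,216) in the scene and (352,161) in the top view, in line with q ≈ 1.05. The left lever is still raised and the robot is clear.

```bash
python3 -c "
from plant import r
print(r.finish_job())"
```

```text
the job is handed in; nothing more can be done
None
```

I pushed the right head's lever, over the round fob, down to its stop and let go. The round fob is still in its tray, the left head is still raised, and I handed the job in at about 7 s; no verdict came back.

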